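Tip the breakfast rolls into the loaf bin

ROBOT

A 7-joint arm with a two-finger parallel gripper is mounted at the origin on the work surface. World frame = base frame: x ahead of the robot, y to its left, z up, the work surface at z = 0. Lengths are in m, angles in rad, forces in N, time in s.
With the tool pointing down it reaches from about 0.4 to 0.875 m from the base axis. Payload 4.4 kg.
Tool frame: the origin (TCP) lies between the finger pads; the fingertips stand 11 mm ahead of it and the grasp point (between the pads) lies 8 mm behind it; z points along the fingers, y is the line along which they close (so a half turn about z gives the same grasp; the last joint's range is limited). The gripper opens to 85 mm and grips with 20 to 120 N. Pads are 22 mm wide; open, the fingers measure 114 mm over their backs; the gripper's body (76 mm by 85 mm) begins 54 mm behind the grasp point. The pads swing forward as they close: fully open they stand 13 mm farther back than shut.
Start: joints at [1.078, 0.628, 0.038, 1.517, -0.027, 0.996, -0.02], TCP at [0.269, -0.592, 0.242] pointing down, gripper open.
Joint ranges: [-3.06, 3.06], [-0.37, 2.12], [-1.25, 1.32], [0.18, 2.47], [-1.1, 4.24], [0.23, 1.98], [-2.94, 2.94]. Speed limits (rad/s): [2.57, 2.57, 3.14, 3.14, 3.14, 3.14, 3.14].

INTERFACE

Orientations are given as a unit quaternion [w, x, y, z].
In Python, from station import manip gives the robot as it stands.
- The arm moves only by the tool send_rows, never from a script. Its argument "deltas" is a list of rows, each a list of 3 entries, a list of its own where there are three numbers: the shift along the tool's x, y, z in units of 0.2 m (1.0 is 0.2 m), then the turn, a rotation vector about the tool's x, y, z in units of 60 degrees (1.0 is 60 degrees), then the opening in per cent of the stroke, from 0 (shut) to 100 (fully open). In form: [[[x, y, z], [wx, wy, wz], fingers], ...]. A call has 1 to 12 rows; each row is the pose to reach, as a shift and turn from the pose commanded when the call began, along the tool's axes at that moment; what a row does not reach only later rows make up. A row lasts 1/10 s, in which the tool goes at most 50 mm and 8.59 degrees, less where a joint would pass 70% of its speed; a pose out of reach is approached as far as the arm can. A call with a number of a shift or a turn outside -1 to 1 is refused whole. A call with a gripper value outside its range is refused whole. The fingers move at their own pace and stop on an object; "force" is the grip in N (left out, the last holds). Time passes only in rows, so rows that repeat a pose let the fingers close. It gives the time, the measured TCP pose, the force, the opening and the grip force at its end, in the units of the state.
- manip.read_state(): the state, without advancing time (a new reading comes with each control period).
- manip.grab_frame(name): name is "scene" or "top" or "wrist"; returns (picture, depth): 480x640x3 uint8, red, green, blue; 480x640 float32, m along the optical axis (not along the pixel's ray), 0 where there is no reading.
- manip.get_calibration(name): a dict with "camera_matrix" (3x3 intrinsics, pixels), "k1" (the pictures are not rectified: a ray, as slopes to the right and down, at radius r is drawn at 1 + k1 r^2 times it, then the intrinsics apply), "origin" and "rotation" of the camera in the world. Camera axes: x right, y down, z forward; pixel columns grow to the right and rows downward; lengths in m; the calibration is good to about 2 mm. A picture is of the moment at which its call begins: read the wrist's pose just before it. get_calibration takes no time and is no camera call; for the wrist camera it gives the pose at the moment of the call.
- manip.finish_job(): hands the job in; it is judged then, once.
The state is a dict: "time": time; "q": joint angles; "joint_velocities": joint speeds; "joint_efforts": joint torques, N m; "position": TCP position; "tcp_rot": TCP orientation; "contact_force": force on the tool from outside, world axes, zero at the start; "moment": the same for the moment, N m; "finger_gap": finger opening in m; "finger_force": force on a finger pad.
Only numpy, scipy, OpenCV 4.12 (cv2) and the standard library are available. Lean on these libraries where they do the work, as an engineer would, in place of code of your own. Each camera call takes 0.05 s, during which the arm holds its last target. There are 200 camera calls.

TASK

Put the bread rolls away: swing the loaf bin's lid up until it stands about upright, lift the tray by its bridge bar with all four rolls aboard and tip them into the bin over the tray's open side. Stand the empty tray upright back on its cork mat and let go of it, then close the lid completely without letting it slam. Leave the other things on the worktop where they stand.

Things in the scene. Friction and masses are not known exactly. Their poses are not given: they have to be found in the camera images.
- bin: Wooden loaf bin, fixed, outer size 200 (its x) x 340 (its y) x 130 mm (z, without lid), walls and floor 10 mm thick, so it is 180 x 320 mm inside. Origin: centre of its underside on the worktop. The lid's hinge runs along its +x top edge (the side away from the robot).
- lid (a joint): Hinge angle of the bin's lid: 0 shut, grows as the front edge rises, about 1.57 upright, stop at 1.75. The lid is a 200 x 340 x 12 mm board, 0.25 kg; its hinge is stiff (friction about 0.4 N m) so it stays at any angle it is left at, also ajar, and must be brought all the way down by hand.
- lid_hinge (a point): Middle of the lid's hinge line, at the bin's +x rim, 130 mm above the worktop, at the underside of the lid. The hinge line is the bin's y axis direction; the point turns with the lid, at lid angle 0 its axes are the bin's.
- lid_knob (a point): Centre of the black barrel knob, a cylinder along the hinge direction, 26 mm diameter, 34 long, flat ends, on a stem on the lid's outer face: 170 mm from the hinge line (30 in from the front edge), mid y, 40 above the lid's underside (28 above its outer face). With the lid upright it is on the far side, 300 mm up. Held by its flat ends it can turn between the fingers as the lid swings.
- tray: White sheet-metal roll tray with a wooden bridge bar, loose, 0.22 kg empty. 135 (its x) x 150 mm (its y), floor 6 mm thick, 45 mm high walls 5 mm thick on three sides; its +y side is open with no lip. Origin: centre of its underside, z up.
- tray_bar (a point): Middle of the tray's bridge bar, which spans the tray along the tray's x, 145 mm above its underside, over the tray's middle, carried by upright 22 mm wide strips at its two ends. The bar is 14 mm thick (tray's y) and 22 mm high (z), with flat faces; 96 mm free below it to the rolls.
- mat: Cork mat, fixed to the worktop, 170 (x) x 180 (y) x 5 mm: the tray's place; the tray stands on it at the start. Origin: centre of its underside.
- roll1: Crusty bread roll 1 of 4, golden brown, round, 53 mm across, 41 high, 40 g, loose on the tray. Origin: centre of its flat underside. Friction with tray about 0.6 (0.48 to 0.72): on the tray's floor it slides once the tray is tilted about 26 to 36 degrees.
- roll2: Crusty bread roll 2 of 4, golden brown, round, 53 mm across, 41 high, 40 g, loose on the tray. Origin: centre of its flat underside. Friction with tray about 0.6 (0.48 to 0.72): on the tray's floor it slides once the tray is tilted about 26 to 36 degrees.
- roll3: Crusty bread roll 3 of 4, golden brown, round, 53 mm across, 41 high, 40 g, loose on the tray. Origin: centre of its flat underside. Friction with tray about 0.6 (0.48 to 0.72): on the tray's floor it slides once the tray is tilted about 26 to 36 degrees.
- roll4: Crusty bread roll 4 of 4, golden brown, round, 53 mm across, 41 high, 40 g, loose on the tray. Origin: centre of its flat underside. Friction with tray about 0.6 (0.48 to 0.72): on the tray's floor it slides once the tray is tilted about 26 to 36 degrees.
- colander: Bystander: blue plastic colander, round bowl 200 mm across the rim, 85 high. Origin: centre of its underside.
- butter_dish: Bystander: glass butter dish, 95 x 165 mm foot, 76 high with its knob. Origin: centre of its underside.
- egg_cup: Bystander: white ceramic egg cup, 48 mm across, 58 high. Origin: centre of its underside.
- salt: Bystander: dark wooden salt shaker, 44 mm across, 74 high. Origin: centre of its underside.
- mug: Bystander: blue mug, 80 mm across, 92 high, handle on its own +y side. Origin: centre of its underside.
- jar: Bystander: amber glass jar with a yellow cap, 68 mm across, 100 high. Origin: centre of its underside.
- soap: Bystander: green bottle of washing-up soap, 60 mm across, 170 high. Origin: centre of its underside.

How it is judged:
On the way, in this order (a step that is already met when the one before it is completed fails the run):
1. the lid stands open (beyond 1.25 rad) with the rolls still on the tray (value of joint lid above 1.25 rad and x of roll1 in the frame of tray between -0.07 and 0.07 m and y of roll1 in the frame of tray between -0.085 and 0.085 m and z of roll1 in the frame of tray between -0.005 and 0.06 m and x of roll2 in the frame of tray between -0.07 and 0.07 m and y of roll2 in the frame of tray between -0.085 and 0.085 m and z of roll2 in the frame of tray between -0.005 and 0.06 m and x of roll3 in the frame of tray between -0.07 and 0.07 m and y of roll3 in the frame of tray between -0.085 and 0.085 m and z of roll3 in the frame of tray between -0.005 and 0.06 m and x of roll4 in the frame of tray between -0.07 and 0.07 m and y of roll4 in the frame of tray between -0.085 and 0.085 m and z of roll4 in the frame of tray between -0.005 and 0.06 m), for 0.2 s.
2. the tray is lifted with all four rolls aboard, its underside more than 60 mm above the worktop (height (world z) of tray above 0.06 m and angle between tray's own z axis and vertical below 0.35 rad and x of roll1 in the frame of tray between -0.07 and 0.07 m and y of roll1 in the frame of tray between -0.085 and 0.085 m and z of roll1 in the frame of tray between -0.005 and 0.06 m and x of roll2 in the frame of tray between -0.07 and 0.07 m and y of roll2 in the frame of tray between -0.085 and 0.085 m and z of roll2 in the frame of tray between -0.005 and 0.06 m and x of roll3 in the frame of tray between -0.07 and 0.07 m and y of roll3 in the frame of tray between -0.085 and 0.085 m and z of roll3 in the frame of tray between -0.005 and 0.06 m and x of roll4 in the frame of tray between -0.07 and 0.07 m and y of roll4 in the frame of tray between -0.085 and 0.085 m and z of roll4 in the frame of tray between -0.005 and 0.06 m), for 0.2 s.
3. all four rolls are in the bin while the tray is still held in the air (height (world z) of tray above 0.05 m and contact force between the fingers and tray above 0.5 N and x of roll1 in the frame of bin between -0.095 and 0.095 m and y of roll1 in the frame of bin between -0.165 and 0.165 m and z of roll1 in the frame of bin between 0 and 0.115 m and x of roll2 in the frame of bin between -0.095 and 0.095 m and y of roll2 in the frame of bin between -0.165 and 0.165 m and z of roll2 in the frame of bin between 0 and 0.115 m and x of roll3 in the frame of bin between -0.095 and 0.095 m and y of roll3 in the frame of bin between -0.165 and 0.165 m and z of roll3 in the frame of bin between 0 and 0.115 m and x of roll4 in the frame of bin between -0.095 and 0.095 m and y of roll4 in the frame of bin between -0.165 and 0.165 m and z of roll4 in the frame of bin between 0 and 0.115 m), for 0.1 s.
4. the empty tray stands upright on its mat, released, the rolls in the bin and the lid still open (beyond 1.0 rad) (value of joint lid above 1 rad and horizontal distance between tray and mat below 0.04 m and angle between tray's own z axis and vertical below 0.08 rad and height (world z) of tray below 0.012 m and linear speed of tray below 0.02 m/s and contact force between the fingers and tray below 0.2 N and x of roll1 in the frame of bin between -0.095 and 0.095 m and y of roll1 in the frame of bin between -0.165 and 0.165 m and z of roll1 in the frame of bin between 0 and 0.115 m and x of roll2 in the frame of bin between -0.095 and 0.095 m and y of roll2 in the frame of bin between -0.165 and 0.165 m and z of roll2 in the frame of bin between 0 and 0.115 m and x of roll3 in the frame of bin between -0.095 and 0.095 m and y of roll3 in the frame of bin between -0.165 and 0.165 m and z of roll3 in the frame of bin between 0 and 0.115 m and x of roll4 in the frame of bin between -0.095 and 0.095 m and y of roll4 in the frame of bin between -0.165 and 0.165 m and z of roll4 in the frame of bin between 0 and 0.115 m), for 0.2 s.
At the end, for the whole second after the job is handed in: All four rolls lie inside the bin below its rim and at rest, the lid is shut (within 0.06 rad), and the tray stands upright (within 0.08 rad) at rest on the cork mat, its centre within 40 mm of the mat's centre, released (x of roll1 in the frame of bin between -0.095 and 0.095 m and y of roll1 in the frame of bin between -0.165 and 0.165 m and z of roll1 in the frame of bin between 0 and 0.115 m and x of roll2 in the frame of bin between -0.095 and 0.095 m and y of roll2 in the frame of bin between -0.165 and 0.165 m and z of roll2 in the frame of bin between 0 and 0.115 m and x of roll3 in the frame of bin between -0.095 and 0.095 m and y of roll3 in the frame of bin between -0.165 and 0.165 m and z of roll3 in the frame of bin between 0 and 0.115 m and x of roll4 in the frame of bin between -0.095 and 0.095 m and y of roll4 in the frame of bin between -0.165 and 0.165 m and z of roll4 in the frame of bin between 0 and 0.115 m and horizontal distance between tray and mat below 0.04 m and angle between tray's own z axis and vertical below 0.08 rad and height (world z) of tray below 0.012 m and linear speed of tray below 0.02 m/s and contact force between the fingers and tray below 0.2 N and value of joint lid below 0.06 rad and linear speed of each of roll1, roll2, roll3, roll4 below 0.03 m/s); the robot touches nothing.
It fails at once if the lid slams: it turns shut faster than 2.5 rad/s in the last 0.2 rad (value of joint lid below 0.2 rad and velocity of joint lid below -2.5 rad/s).
It fails at once if a bystander (colander, butter dish, egg cup, salt shaker, mug, jar or soap) is shifted more than 30 mm or knocked over (distance of any of colander, butter_dish, egg_cup, salt, mug, jar, soap from where it was at the start of the episode above 0.03 m or angle between any of colander, butter_dish, egg_cup, salt, mug, jar, soap's own z axis and vertical above 0.5 rad).
It also fails if it takes over 72 s, if anything falls off the work surface, if the arm or the gripper's body presses on something with over 40 N, if the wrist force passes 120 N, or if a joint passes its speed limit or range.

## Working session

There is one attempt and no reset: what is moved stays moved. The work goes in short steps, Python scripts to look and compute and a tool call to move; the robot and the scene stay as the last step left them, time stands still between calls to the robot, and variables do not carry over. Pictures are saved under pics/ and viewed, at most 10 in all, crops included, and the job is handed in when it is done.

Besides the shell and the picture viewer there is one more tool, called after "Emit:" as name(argument=value, ...) on one line, values as JSON. send_rows: Moves the arm, as the interface text tells. Shifts and turns lie within -1 to 1; 1 stands for 0.2 m of shift or 60 degrees of turn. Its arguments: {"type":"object","properties":{"deltas":{"type":"array"},"force":{"type":"number"}},"required":["deltas"]}

```bash
ls; mkdir -p pics
cat > h.py <<'E'
import numpy as np, cv2
from station import manip
from scipy.spatial.transform import Rotation as R
def cloud(name):
    c=manip.get_calibration(name); im,d=manip.grab_frame(name)
    K=np.array(c["camera_matrix"]); v,u=np.mgrid[0:480,0:640]
    p=cv2.undistortPoints(np.stack([u,v],-1).reshape(-1,1,2).astype(float),K,np.array([c["k1"],0,0,0.])).reshape(480,640,2)
    P=np.dstack([p,np.ones((480,640))])*d[...,None]
    W=P@np.array(c["rotation"]).T+np.array(c["origin"])
    W[d==0]=np.nan
    return im,W
def save(im,n): cv2.imwrite(f"pics/{n}.png",im[...,::-1])
E
python3 - <<'E'
from h import *
print(manip.read_state())
for n in("scene","top"):
    im,W=cloud(n); save(im,n); np.save(n+".npy",W); c=manip.get_calibration(n); print(n,c)
E
```

```text
pics
{'time': 0.0, 'q': array([ 1.07819925,  0.62936683,  0.03841804,  1.51841455, -0.02698489,
        0.99626388, -0.02004571]), 'joint_velocities': array([ 1.40781866e-03,  5.55242105e-04, -2.84529255e-04,  7.29517742e-04,
       -8.83055641e-04, -4.26465853e-05,  8.36428779e-05]), 'joint_efforts': array([-2.27560472e-04, -5.63411629e+01,  1.22629222e+00, -1.93448943e+01,
        1.09888767e-02,  1.04797538e-02,  6.43296914e-06]), 'position': array([ 0.26884971, -0.59111225,  0.24136032]), 'tcp_rot': array([-9.42805725e-04,  9.77318385e-01,  2.11773083e-01, -2.17669784e-04]), 'contact_force': array([0.16358582, 0.01354567, 0.57184938]), 'moment': array([0.06425773, 0.00663497, 0.04370636]), 'finger_force': 0.0, 'finger_gap': 0.0853754968521126}Traceback (most recent call last):
  File "<stdin>", line 4, in <module>
  File "h.py", line 9, in cloud
    W=P@np.array(c["rotation"]).T+np.array(c["origin"])
      ~^~~~~~~~~~~~~~~~~~~~~~~~~~
ValueError: matmul: Input operand 1 has a mismatch in its core dimension 0, with gufunc signature (n?,k),(k,m?)->(n?,m?) (size 4 is different from 3)
```

```bash
sed -i 's/W=P@np.array(c\["rotation"\]).T/W=P@R.from_quat(c["rotation"],scalar_first=True).as_matrix().T/' h.py
python3 - <<'E'
from h import *
for n in("scene","top"):
    im,W=cloud(n); save(im,n); np.save(n+".npy",W); c=manip.get_calibration(n); print(n,c)
    print(np.nanpercentile(W.reshape(-1,3),[1,50,99],axis=0))
E
```

```text
scene {'camera_matrix': array([[453.49558076,   0.        , 312.65674993],
       [  0.        , 453.49558076, 239.10966514],
       [  0.        ,   0.        ,   1.        ]]), 'k1': -0.11135010913896876, 'origin': array([1.48133731, 0.48097681, 0.81584161]), 'rotation': array([-0.23214001,  0.46597895,  0.7571877 , -0.39451417])}
[[-0.61697388 -1.66652599 -0.75624594]
 [ 0.53572866 -0.05835808  0.0027221 ]
 [ 1.20543713  0.85231625  0.60965775]]
top {'camera_matrix': array([[460.77137177,   0.        , 321.58879342],
       [  0.        , 460.77137177, 233.56022594],
       [  0.        ,   0.        ,   1.        ]]), 'k1': 0.00981584301426154, 'origin': array([0.41358456, 0.00509741, 1.18945029]), 'rotation': array([-0.06886752,  0.71113365, -0.6974126 ,  0.05623051])}
[[ 4.07930830e-02 -1.26028849e+00 -7.59947306e-01]
 [ 5.97924706e-01  3.55563211e-02 -1.78640131e-04]
 [ 1.84931379e+00  1.42073019e+00  1.91906802e-01]]
```

View pics/top.png

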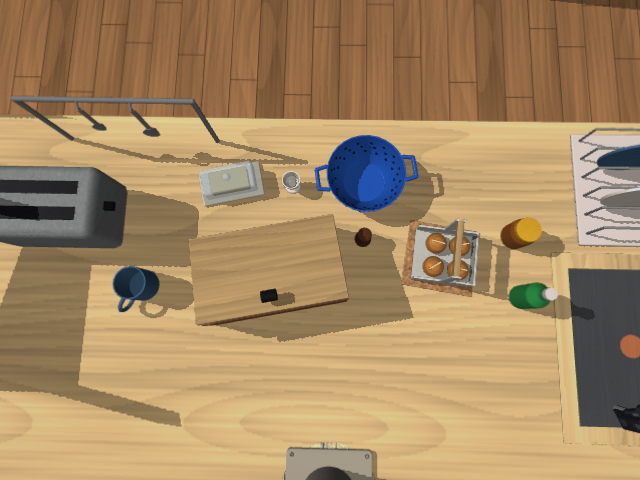

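View pics/scene.png

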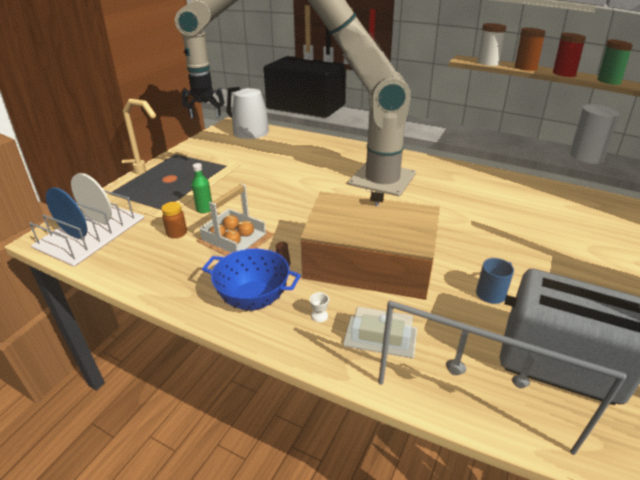

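Run:
```python
from h import *
W=np.load("top.npy")
m=(W[...,2]>.135)&(W[...,2]<.148); n,l,s,c=cv2.connectedComponentsWithStats(m.astype(np.uint8))
i=1+np.argmax(s[1:,4]); 
b=W[l==i][:,:2].astype(np.float32); print("lid",s[i],cv2.minAreaRect(b),np.nanmedian(W[l==i][:,2]))
for nm,(u,v) in dict(knob=(269,296),butter=(232,182),egg=(291,181),salt=(363,237),mug=(135,283),jar=(520,233),soap=(530,296),col=(367,173)).items(): print(nm,W[v,u].round(3))
k=W[285:305,258:280].reshape(-1,3); k=k[k[:,2]>.16]; print("knob",len(k),k.mean(0),k.max(0),cv2.minAreaRect(k[:,:2].astype(np.float32)))
T=W[205:305,395:490].reshape(-1,3)
bar=T[T[:,2]>.135]; print("bar",len(bar),cv2.minAreaRect(bar[:,:2].astype(np.float32)),bar[:,2].max())
mt=T[(T[:,2]<.009)&(T[:,2]>.003)]; 
w=T[(T[:,2]>.046)&(T[:,2]<.054)]
# wall raster
H,xe,ye=np.histogram2d(w[:,0],w[:,1],bins=[np.arange(.44,.70,.01),np.arange(-.42,-.16,.01)])
print(ye[0],xe[0]); print("\n".join("".join(".+#"[int(min(2,q))] for q in r[::-1]) for r in H[::-1]))
im=cv2.imread("pics/top.png"); save(cv2.resize(im[200:310,380:560],None,fx=4,fy=4,interpolation=2)[...,::-1],"traycrop")
```

```text
lid [ 189  214  148   47 2299] ((0.5897916555404663, 0.16274484992027283), (0.05634303018450737, 0.33953961730003357), 11.019317626953125) 0.1449630210668107
knob [0.453 0.133 0.206]
butter [0.745 0.259 0.059]
egg [0.761 0.111 0.025]
salt [ 0.607 -0.075  0.07 ]
mug [0.488 0.507 0.004]
jar [ 0.619 -0.447  0.098]
soap [ 0.469 -0.454  0.116]
col [ 0.792 -0.089  0.005]
knob 432 [0.45694653 0.1374642  0.18249118] [0.47942639 0.16482241 0.20932635] ((0.45806407928466797, 0.14019277691841125), (0.042132459580898285, 0.04841945692896843), 1.1555795669555664)
bar 524 ((0.5704336762428284, -0.2817628085613251), (0.0215879138559103, 0.13552053272724152), 83.4715347290039) 0.166256221462179
-0.42 0.44
.........................
.........................
.........................
.........................
....####.................
.....+########.###.......
.............+.#####.....
........###....##.##.....
.......####+...##.#......
.......####+.+.##.#......
.......+##+....##.#......
...............+..#......
........#+........#......
......####....+..+#......
......####+...#####......
......####....#####......
.......##.....##.##......
..+#####......+..#+......
.....#####.#######.......
..............+###.......
.........................
.........................
.........................
.........................
.........................
```

View pics/traycrop.png

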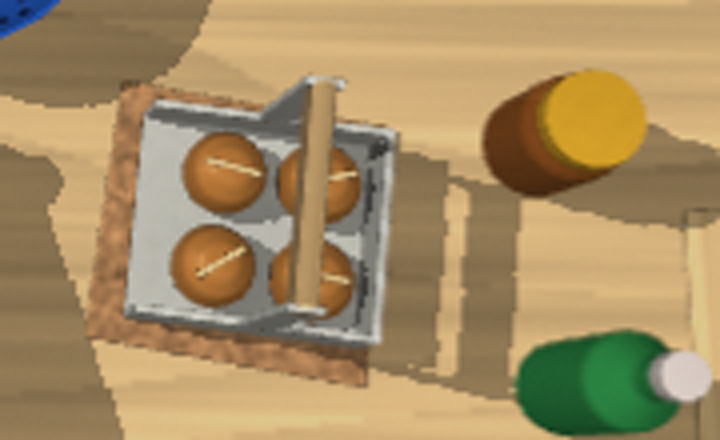

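Run:
```python
from h import *
W=np.load("top.npy"); im=cv2.imread("pics/top.png")
L=W[205:330,185:352]; P=L.reshape(-1,3)
P=P[(P[:,2]>.13)&(P[:,2]<.25)]
best=None; rng=np.random.default_rng(0)
for _ in range(500):
    a,b,c=P[rng.integers(0,len(P),3)]; n=np.cross(b-a,c-a); n/=np.linalg.norm(n)+1e-12
    k=abs((P-a)@n)<.004
    if best is None or k.sum()>best.sum(): best=k
Q=P[best]; c0=Q.mean(0); n=np.linalg.svd(Q-c0,full_matrices=False)[2][2]; n*=np.sign(n[2])
print("plane",len(Q),len(P),c0,n,"tilt",np.arccos(n[2]),"resid",np.std((Q-c0)@n))
print("rect",cv2.minAreaRect(Q[:,:2].astype(np.float32)),Q[:,2].min(),Q[:,2].max())
h=(P-c0)@n; K=P[(h>.012)&(h<.06)]; print("knob",len(K),K.mean(0),h.max()); 
ax=-np.cross([0,0,1],n);ax/=np.linalg.norm(ax); print(ax,np.degrees(np.arctan2(ax[1],ax[0])))
# scene view of the bin sides, base
S=np.load("scene.npy").reshape(-1,3)
k=(S[:,0]>.35)&(S[:,0]<.75)&(S[:,1]>-.1)&(S[:,1]<.4)&(S[:,2]>.03)&(S[:,2]<.11)
print("bin sides",cv2.minAreaRect(S[k][:,:2].astype(np.float32)),k.sum())
k=(S[:,0]>.35)&(S[:,0]<.75)&(S[:,1]>-.1)&(S[:,1]<.4)&(S[:,2]>.13)&(S[:,2]<.25)
q=S[k]; print(cv2.minAreaRect(q[:,:2].astype(np.float32)), q[q[:,0]<.5][:,2].max())
b=np.load("top.npy")[205:305,395:490].reshape(-1,3); hsv=cv2.cvtColor(im,cv2.COLOR_BGR2HSV)[205:305,395:490].reshape(-1,3)
w=b[(b[:,2]>.046)&(b[:,2]<.054)]; print("walls",cv2.minAreaRect(w[:,:2].astype(np.float32)))
bb=b[b[:,2]>.150]; print("bar",bb[:,:2].mean(0),bb[:,2].mean(),cv2.minAreaRect(bb[:,:2].astype(np.float32)))
```

```text
plane 12245 13051 [0.51703533 0.14823612 0.15650778] [0.13570367 0.02616381 0.99040394] tilt 0.13864663413857423 resid 0.001655932272074423
rect ((0.5192252397537231, 0.14896294474601746), (0.19862452149391174, 0.3397807776927948), 11.19013500213623) 0.1388233550366813 0.17336779175706596
knob 201 [0.45473402 0.13514987 0.20286352] 0.04357526928990516
[ 0.18931452 -0.9819165  -0.        ] -79.08721674780543
bin sides ((0.6715819239616394, 0.11913391202688217), (0.1707906424999237, 0.4390881359577179), 1.9964691400527954) 4375
((0.5226660370826721, 0.15087181329727173), (0.20550744235515594, 0.34014302492141724), 11.179695129394531) 0.20698891412872378
walls ((0.5703365802764893, -0.2822342813014984), (0.15027424693107605, 0.13562195003032684), 83.36165618896484)
bar [ 0.56931532 -0.28070718] 0.16004077390482188 ((0.5704142451286316, -0.28208163380622864), (0.02158500626683235, 0.13551588356494904), 83.18951416015625)
```

```bash
cat >> h.py <<'E'
BY=np.radians(11.2); B=np.array([.5167,.1485,0]); RB=R.from_euler('z',BY); 
def down(yaw): # tool x at world yaw (deg), z down
    return R.from_euler('z',yaw,degrees=True)*R.from_euler('x',180,degrees=True)
def lidpt(th,d=-.17,h=.04): 
    c,s=np.cos(th),np.sin(th); return B+RB.apply([.1+d*c+h*s,0,.13-d*s+h*c])
def rows(wps,p0=None,R0=None):
    s=manip.read_state(); p0=s["position"] if p0 is None else np.array(p0); R0=R.from_quat(s["tcp_rot"],scalar_first=True) if R0 is None else R0
    for p,r in wps:
        d=R0.inv().apply(np.array(p)-p0)/.2; w=np.degrees((R0.inv()*r).as_rotvec())/60
        print(d.round(3).tolist(),w.round(3).tolist(),"" if max(abs(d).max(),abs(w).max())<=1 else "OUT")
E
python3 - <<'E'
from h import *
k=lidpt(.139); print(k)
rows([((.40,-.43,.31),down(11.2))])
# second call on, orientation down(11.2)
p=(.40,-.43,.31)
for q in [(.45,-.25,.31),(.45,-.06,.31),tuple(k+[0,0,.10])]:
    rows([(q,down(11.2))],p,down(11.2)); p=q
E
```

```text
[0.45507812 0.13629854 0.19316818]
[0.93, -0.463, -0.341] [-0.001, 0.0, 0.221] 
[0.42, -0.834, -0.0] [0.0, 0.0, 0.0] 
[0.185, -0.932, -0.0] [0.0, 0.0, 0.0] 
[0.216, -0.958, 0.084] [0.0, 0.0, 0.0]
```

Emit:
send_rows(deltas=[[[0.93,-0.463,-0.341],[0,0,0.221],60],[[0.93,-0.463,-0.341],[0,0,0.221],60],[[0.93,-0.463,-0.341],[0,0,0.221],60],[[0.93,-0.463,-0.341],[0,0,0.221],60],[[0.93,-0.463,-0.341],[0,0,0.221],60],[[0.93,-0.463,-0.341],[0,0,0.221],60]])

```text
time: 0.75
position: [0.4036, -0.4273, 0.3115]
tcp_rot: [-0.0, 0.995, 0.101, 0.001]
contact_force: [-0.4, -1.0, 0.2]
finger_gap: 0.0514
finger_force: 0.0
```

Emit:
send_rows(deltas=[[[0.42,-0.834,0],[0,0,0],60],[[0.42,-0.834,0],[0,0,0],60],[[0.42,-0.834,0],[0,0,0],60],[[0.42,-0.834,0],[0,0,0],60],[[0.42,-0.834,0],[0,0,0],60]])

```text
time: 1.25
position: [0.4511, -0.2458, 0.31]
tcp_rot: [-0.002, 0.995, 0.101, -0.0]
contact_force: [0.4, 0.2, 0.3]
finger_gap: 0.0513
finger_force: 0.0
```

Emit:
send_rows(deltas=[[[0.185,-0.932,0],[0,0,0],60],[[0.185,-0.932,0],[0,0,0],60],[[0.185,-0.932,0],[0,0,0],60],[[0.185,-0.932,0],[0,0,0],60],[[0.185,-0.932,0],[0,0,0],60]])

```text
time: 1.75
position: [0.45, -0.0565, 0.3102]
tcp_rot: [-0.001, 0.995, 0.101, -0.0]
contact_force: [0.9, -0.2, 0.1]
finger_gap: 0.0508
finger_force: 0.0
```

Emit:
send_rows(deltas=[[[0.216,-0.958,0.084],[0,0,0],60],[[0.216,-0.958,0.084],[0,0,0],60],[[0.216,-0.958,0.084],[0,0,0],60],[[0.216,-0.958,0.084],[0,0,0],60],[[0.216,-0.958,0.084],[0,0,0],60],[[0.216,-0.958,0.084],[0,0,0],60]])

```text
time: 2.35
position: [0.4559, 0.1345, 0.293]
tcp_rot: [0.001, 0.995, 0.097, -0.001]
contact_force: [0.1, -0.8, 0.4]
finger_gap: 0.0511
finger_force: 0.0
```

Run:
```python
from h import *
print(manip.read_state()["position"], manip.read_state()["time"])
im,W=cloud("wrist"); save(im,"w1")
hsv=cv2.cvtColor(im,cv2.COLOR_RGB2HSV)
m=(hsv[...,2]<60)&(W[...,2]>.16)&(np.hypot(W[...,0]-.455,W[...,1]-.136)<.06)
q=W[m]; print(len(q),q.mean(0),q.max(0),cv2.minAreaRect(q[q[:,2]>.19][:,:2].astype(np.float32)))
```

```text
[0.45591585 0.13454583 0.29303527] 2.35
68100 [0.46528739 0.13788399 0.35225387] [0.48073841 0.1959911  0.38433074] ((0.46045562624931335, 0.13666503131389618), (0.03414351865649223, 0.11822299659252167), 11.417681694030762)
```

View pics/w1.png

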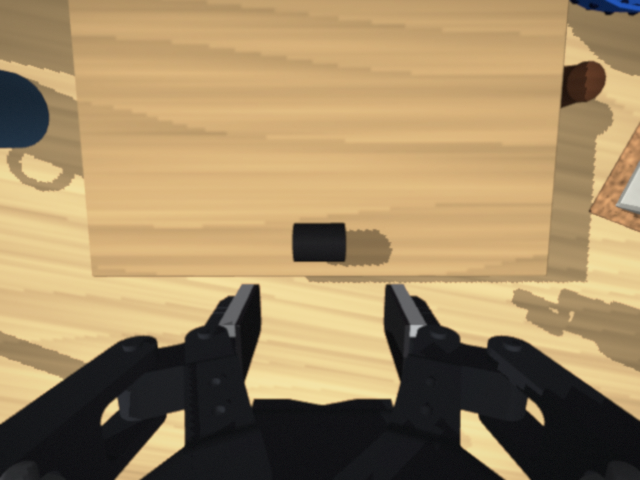

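Run:
```python
from h import *
s=manip.read_state(); print(s["position"])
im,W=cloud("wrist")
q=W[226:258,295:344].reshape(-1,3); q=q[(q[:,2]>.185)&(q[:,2]<.22)]
print(len(q),q.mean(0),q.max(0),cv2.minAreaRect(q[:,:2].astype(np.float32)))
k=lidpt(.139)
D=down(11.2)
rows([(k+[0,0,.03],D),(k-[0,0,.006],D)])
pc=k-[0,0,.006]
for th in np.linspace(.139,1.45,12): rows([(lidpt(th)-[0,0,.006],D)],pc,D)
```

```text
[0.45598529 0.13340056 0.29320561]
1563 [0.46031072 0.13633078 0.20418213] [0.47162365 0.15297423 0.2081078 ] ((0.4594963490962982, 0.1361413151025772), (0.01989741437137127, 0.0306318998336792), 10.899974822998047)
[-0.001, -0.018, 0.351] [0.002, 0.001, -0.004] 
[-0.001, -0.018, 0.531] [0.002, 0.001, -0.004] 
[0.0, 0.0, 0.0] [0.0, 0.0, 0.0] 
[0.043, -0.0, -0.095] [0.0, 0.0, 0.0] 
[0.098, -0.0, -0.183] [0.0, 0.0, 0.0] 
[0.162, -0.0, -0.265] [0.0, 0.0, 0.0] 
[0.236, -0.0, -0.338] [0.0, 0.0, 0.0] 
[0.318, -0.0, -0.402] [0.0, 0.0, 0.0] 
[0.407, -0.0, -0.456] [0.0, 0.0, 0.0] 
[0.501, -0.0, -0.499] [0.0, 0.0, 0.0] 
[0.6, 0.0, -0.531] [0.0, 0.0, 0.0] 
[0.703, 0.0, -0.55] [0.0, 0.0, 0.0] 
[0.806, 0.0, -0.557] [0.0, 0.0, 0.0] 
[0.91, -0.0, -0.552] [0.0, 0.0, 0.0]
```

Emit:
send_rows(deltas=[[[0.012,-0.018,0.35],[0,0,0],60],[[0.012,-0.018,0.35],[0,0,0],60],[[0.012,-0.018,0.45],[0,0,0],60],[[0.012,-0.018,0.53],[0,0,0],60],[[0.012,-0.018,0.53],[0,0,0],60],[[0.012,-0.018,0.53],[0,0,0],20],[[0.012,-0.018,0.53],[0,0,0],20],[[0.012,-0.018,0.53],[0,0,0],20],[[0.012,-0.018,0.53],[0,0,0],20],[[0.012,-0.018,0.53],[0,0,0],20]], force=40)

```text
time: 3.45
position: [0.4578, 0.137, 0.1884]
tcp_rot: [0.001, 0.995, 0.096, 0.0]
contact_force: [1.8, -6.8, -4.4]
finger_gap: 0.0332
finger_force: 42.8
```

Emit:
send_rows(deltas=[[[0.02,0,-0.048],[0,0,0],20],[[0.043,0,-0.095],[0,0,0],20],[[0.07,0,-0.14],[0,0,0],20],[[0.098,0,-0.183],[0,0,0],20],[[0.13,0,-0.225],[0,0,0],20],[[0.162,0,-0.265],[0,0,0],20],[[0.2,0,-0.302],[0,0,0],20],[[0.236,0,-0.338],[0,0,0],20],[[0.277,0,-0.371],[0,0,0],20],[[0.318,0,-0.402],[0,0,0],20],[[0.362,0,-0.43],[0,0,0],20],[[0.407,0,-0.456],[0,0,0],20]])

```text
time: 4.65
position: [0.5356, 0.1525, 0.2785]
tcp_rot: [0.002, 0.995, 0.097, -0.003]
contact_force: [-0.5, -4.5, -9.2]
finger_gap: 0.0334
finger_force: 40.5
```

Subtract (0.407, -0.456) from the remaining waypoints.

Emit:
send_rows(deltas=[[[0.047,0,-0.023],[0,0,0],20],[[0.094,0,-0.043],[0,0,0],20],[[0.143,0,-0.06],[0,0,0],20],[[0.193,0,-0.075],[0,0,0],20],[[0.245,0,-0.086],[0,0,0],20],[[0.296,0,-0.094],[0,0,0],20],[[0.348,0,-0.099],[0,0,0],20],[[0.399,0,-0.101],[0,0,0],20],[[0.451,0,-0.1],[0,0,0],20],[[0.503,0,-0.096],[0,0,0],20],[[0.503,0,-0.096],[0,0,0],20],[[0.503,0,-0.096],[0,0,0],20]])

```text
time: 5.85
position: [0.6361, 0.1725, 0.2986]
tcp_rot: [0.001, 0.995, 0.096, 0.0]
contact_force: [0.6, -5.6, -2.1]
finger_gap: 0.0334
finger_force: 40.3
```

Run:
```python
from h import *
s=manip.read_state(); print(s["position"],lidpt(1.45),s["contact_force"])
```

```text
[0.63610802 0.17252124 0.29856013] [0.63365246 0.17165721 0.30358132] [ 0.59296127 -5.63500684 -2.14750974]
```

Emit:
send_rows(deltas=[[[0,0,0],[0,0,0],70],[[0,0,0],[0,0,0],70],[[0,0,0],[0,0,0],70],[[0,0,-0.15],[0,0,0],70],[[0,0,-0.4],[0,0,0],70],[[0,0,-0.65],[0,0,0],70],[[0,0,-0.65],[0,0,0],70],[[0,0,-0.65],[0,0,0],70]])

```text
time: 6.65
position: [0.6359, 0.1761, 0.4303]
tcp_rot: [-0.001, 0.995, 0.098, 0.002]
contact_force: [-0.1, -0.7, -0.6]
finger_gap: 0.0598
finger_force: 0.0
```

Run:
```python
from h import *
s=manip.read_state(); print(s["position"],s["q"].round(3))
im,W=cloud("scene"); save(im,"s2")
# lid inner face angle
P=W.reshape(-1,3); L=(P-B)@RB.as_matrix()
k=(abs(L[:,1])<.16)&(L[:,2]>.16)&(L[:,2]<.33)&(L[:,0]>.06)&(L[:,0]<.14); 
q=L[k]; 
for z in (.18,.22,.26,.30): 
    a=q[abs(q[:,2]-z)<.01]; print(z,len(a),np.median(a[:,0]) if len(a) else None)
# tilt test pose
D=RB*R.from_euler('x',180,degrees=True)
bar=B+RB.apply([-.015,-.04,.33])
for a in (0,20,40,60):
    T=RB*R.from_euler('x',-a,degrees=True)*R.from_euler('x',180,degrees=True)
    rows([(bar+T.apply([0,0,.008]),T)])
```

```text
[0.63593803 0.1761498  0.43026128] [-0.273  0.523 -0.073  1.182  0.036  1.433 -1.716]
0.18 964 0.10620794218106751
0.22 1037 0.09892125615136853
0.26 1064 0.09177563527217614
0.3 1120 0.08476096701670291
[-0.684, 0.218, 0.531] [-0.001, -0.001, 0.001] 
[-0.684, 0.232, 0.529] [-0.334, -0.001, 0.0] 
[-0.684, 0.244, 0.522] [-0.667, -0.001, 0.0] 
[-0.684, 0.253, 0.511] [-1.001, -0.001, 0.0] OUT
```

View pics/s2.png

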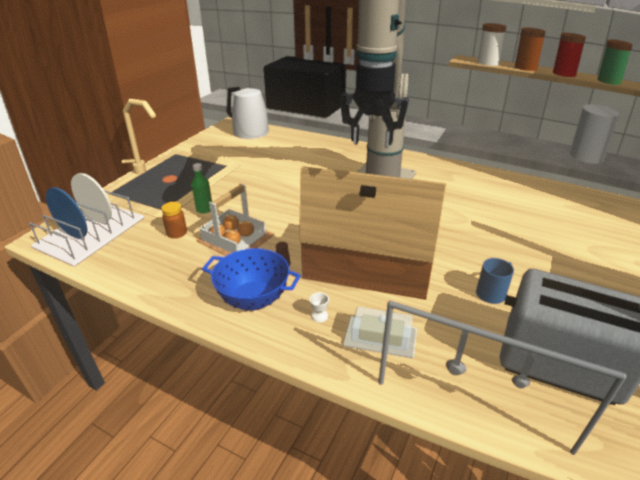

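Emit:
send_rows(deltas=[[[-0.2,0.1,0],[0,0,0],70],[[-0.45,0.2,0],[0,0,0],70],[[-0.7,0.22,0.1],[0,0,0],70],[[-0.7,0.22,0.35],[0,0,0],70],[[-0.7,0.22,0.53],[0,0,0],70],[[-0.7,0.22,0.53],[0,0,0],70],[[-0.7,0.22,0.53],[0,0,0],70]])

```text
time: 7.4
position: [0.5067, 0.1051, 0.3219]
tcp_rot: [0.0, 0.995, 0.098, -0.001]
contact_force: [0.1, -0.9, 1.8]
finger_gap: 0.0598
finger_force: 0.0
```

Emit:
send_rows(deltas=[[[0,0.007,0],[-0.143,0,0],70],[[0,0.014,0],[-0.286,0,0],70],[[0,0.02,-0.005],[-0.429,0,0],70],[[0,0.025,-0.008],[-0.57,0,0],70],[[0,0.03,-0.01],[-0.7,0,0],70],[[0,0.033,-0.015],[-0.84,0,0],70],[[0,0.035,-0.02],[-0.97,0,0],70],[[0,0.035,-0.02],[-0.97,0,0],70],[[0,0.035,-0.02],[-0.97,0,0],70],[[0,0.035,-0.02],[-0.97,0,0],70]])

```text
time: 8.4
position: [0.509, 0.0972, 0.3278]
tcp_rot: [0.483, 0.871, 0.083, 0.048]
contact_force: [0.6, -0.2, -0.1]
finger_gap: 0.0599
finger_force: 0.0
```

Run:
```python
from h import *
s=manip.read_state(); print(s["position"],s["q"].round(3)); r=R.from_quat(s["tcp_rot"],scalar_first=True); print(r.as_matrix().round(3), (RB.as_matrix().T@(s["position"]-B)).round(3))
```

```text
[0.50902637 0.09718271 0.327807  ] [-0.843  0.638  0.156  1.765  0.763  1.419 -2.466]
[[ 0.981  0.098  0.164]
 [ 0.191 -0.52  -0.832]
 [ 0.004  0.848 -0.53 ]] [-0.017 -0.049  0.328]
```

Run:
```python
from h import *
D=down(11.2); E=down(-6.7); p=(.509,.097,.328)
rows([((.535,-.09,.30),E)],p,D)
rows([((.5704,-.282,.28),E)],(.535,-.09,.30),E)
```

```text
[-0.054, 0.942, 0.14] [-0.0, -0.0, 0.298] 
[0.288, 0.933, 0.1] [0.0, 0.0, 0.0]
```

Emit:
send_rows(deltas=[[[0,0,0],[0.143,0,0],70],[[0,0,0],[0.286,0,0],70],[[0,0,0],[0.429,0,0],70],[[0,0,0],[0.57,0,0],70],[[0,0,0],[0.71,0,0],70],[[0,0,0],[0.85,0,0],70],[[0,0,0],[0.967,0,0],70],[[0,0,0],[0.967,0,0],70],[[0,0,0],[0.967,0,0],70]])

```text
time: 9.3
position: [0.5086, 0.0963, 0.3277]
tcp_rot: [0.002, 0.995, 0.095, 0.002]
contact_force: [0.3, 0.8, 0.3]
finger_gap: 0.0598
finger_force: 0.0
```

Emit:
send_rows(deltas=[[[-0.054,0.942,0.14],[0,0,0.298],70],[[-0.054,0.942,0.14],[0,0,0.298],70],[[-0.054,0.942,0.14],[0,0,0.298],70],[[-0.054,0.942,0.14],[0,0,0.298],70],[[-0.054,0.942,0.14],[0,0,0.298],70],[[-0.054,0.942,0.14],[0,0,0.298],70]])

```text
time: 9.9
position: [0.5343, -0.0875, 0.2986]
tcp_rot: [0.002, 0.998, -0.058, 0.0]
contact_force: [0.0, 0.3, 0.2]
finger_gap: 0.0599
finger_force: 0.0
```

Emit:
send_rows(deltas=[[[0.288,0.933,0.1],[0,0,0],70],[[0.288,0.933,0.1],[0,0,0],70],[[0.288,0.933,0.1],[0,0,0],70],[[0.288,0.933,0.1],[0,0,0],70],[[0.288,0.933,0.1],[0,0,0],70],[[0.288,0.933,0.1],[0,0,0],70]])

```text
time: 10.5
position: [0.5706, -0.2788, 0.279]
tcp_rot: [0.001, 0.998, -0.057, 0.0]
contact_force: [0.7, 1.0, -0.7]
finger_gap: 0.0598
finger_force: 0.0
```

Run:
```python
from h import *
s=manip.read_state(); print(s["position"],s["q"].round(3))
im,W=cloud("wrist"); save(im,"w2")
P=W.reshape(-1,3)
k=(P[:,2]>.15)&(P[:,2]<.166)&(abs(P[:,0]-.57)<.1)&(abs(P[:,1]+.282)<.04)
q=P[k]; print(len(q),q.mean(0),cv2.minAreaRect(q[:,:2].astype(np.float32)))
rows([((.5704,-.282,.20),down(-6.7)),((.5704,-.282,.141),down(-6.7))])
```

```text
[ 0.57061602 -0.27875266  0.27900076] [ 0.369  0.571  0.067  1.519 -0.04   1.052 -1.24 ]
3856 [ 0.57674329 -0.28271351  0.1604813 ] ((0.5726487040519714, -0.2824525833129883), (0.021485285833477974, 0.1342332512140274), 83.66703033447266)
[-0.0, 0.023, 0.396] [0.001, -0.001, 0.004] 
[-0.0, 0.022, 0.691] [0.001, -0.001, 0.004]
```

View pics/w2.png

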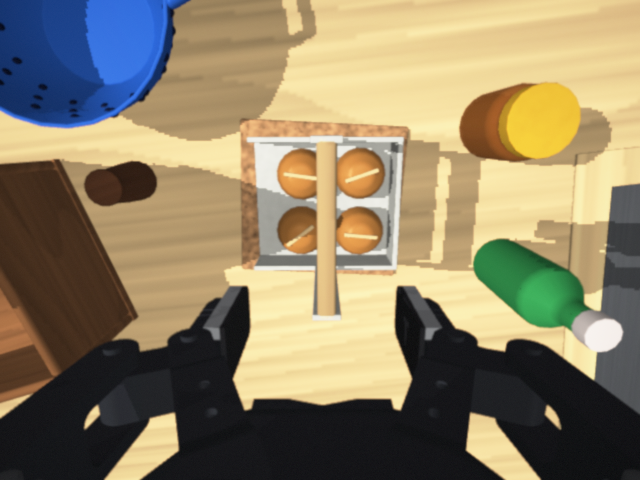

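Emit:
send_rows(deltas=[[[0.01,0.023,0.2],[0,0,0.004],60],[[0.01,0.023,0.4],[0,0,0.004],60],[[0.01,0.023,0.55],[0,0,0.004],60],[[0.01,0.023,0.69],[0,0,0.004],60],[[0.01,0.023,0.69],[0,0,0.004],60],[[0.01,0.023,0.69],[0,0,0.004],30],[[0.01,0.023,0.69],[0,0,0.004],20],[[0.01,0.023,0.69],[0,0,0.004],5],[[0.01,0.023,0.69],[0,0,0.004],5],[[0.01,0.023,0.69],[0,0,0.004],5],[[0.01,0.023,0.69],[0,0,0.004],5],[[0.01,0.023,0.69],[0,0,0.004],5]], force=100)

```text
time: 11.75
position: [0.5722, -0.2856, 0.1428]
tcp_rot: [0.001, 0.998, -0.06, 0.001]
contact_force: [0.1, 4.0, 6.6]
finger_gap: 0.0128
finger_force: 99.0
```

Run:
```python
from h import *
s=manip.read_state(); print(s["position"],s["finger_gap"],s["finger_force"],s["contact_force"])
E=down(-6.7);D=down(11.2)
p=s["position"]; bar=B+RB.apply([-.02,-.05,.33]); t0=bar-[0,0,.008]
m=np.array([p[0]-.01,p[1]+.12,.325]); print(t0)
rows([(p+[0,0,.1],E),(p+[0,0,.185],E)])
q=p+[0,0,.185]
rows([(q+(t0-q)*[.5,.5,.5],down(2.25))],q,E)
rows([(t0,D)],q+(t0-q)/2,down(2.25))
```

```text
[ 0.57221219 -0.28559094  0.14279279] 0.012786957969801773 98.99168014526367 [0.07828897 3.95049528 6.57033399]
[0.50679261 0.09556756 0.322     ]
[0.002, 0.001, -0.5] [0.002, -0.003, -0.003] 
[0.003, 0.002, -0.925] [0.002, -0.003, -0.003] 
[-0.274, -0.927, 0.014] [0.0, 0.0, -0.149] 
[-0.126, -0.959, 0.014] [0.0, 0.0, -0.149]
```

Emit:
send_rows(deltas=[[[0,0,-0.03],[0,0,0],5],[[0,0,-0.08],[0,0,0],5],[[0,0,-0.16],[0,0,0],5],[[0,0,-0.25],[0,0,0],5],[[0,0,-0.35],[0,0,0],5],[[0,0,-0.45],[0,0,0],5],[[0,0,-0.55],[0,0,0],5],[[0,0,-0.65],[0,0,0],5],[[0,0,-0.75],[0,0,0],5],[[0,0,-0.84],[0,0,0],5],[[0,0,-0.9],[0,0,0],5],[[0,0,-0.925],[0,0,0],5]])

```text
time: 12.95
position: [0.5711, -0.2863, 0.3277]
tcp_rot: [0.002, 0.998, -0.061, 0.001]
contact_force: [0.8, 0.5, -3.7]
finger_gap: 0.012
finger_force: 97.6
```

Emit:
send_rows(deltas=[[[0,0,0],[0,0,0],5],[[-0.01,-0.03,0],[0,0,-0.01],5],[[-0.03,-0.09,0],[0,0,-0.02],5],[[-0.05,-0.18,0],[0,0,-0.03],5],[[-0.085,-0.29,0],[0,0,-0.05],5],[[-0.12,-0.41,0],[0,0,-0.065],5],[[-0.16,-0.53,0],[0,0,-0.085],5],[[-0.19,-0.65,0],[0,0,-0.105],5],[[-0.225,-0.76,0.01],[0,0,-0.12],5],[[-0.25,-0.85,0.014],[0,0,-0.135],5],[[-0.265,-0.9,0.014],[0,0,-0.145],5],[[-0.274,-0.927,0.014],[0,0,-0.149],5]])

```text
time: 14.15
position: [0.5389, -0.0936, 0.323]
tcp_rot: [0.001, 1.0, 0.019, 0.0]
contact_force: [1.0, -1.7, -4.0]
finger_gap: 0.0126
finger_force: 97.6
```

Emit:
send_rows(deltas=[[[-0.005,-0.03,0],[0,0,-0.01],5],[[-0.01,-0.09,0],[0,0,-0.02],5],[[-0.025,-0.18,0],[0,0,-0.03],5],[[-0.04,-0.29,0],[0,0,-0.05],5],[[-0.055,-0.41,0],[0,0,-0.065],5],[[-0.07,-0.53,0],[0,0,-0.085],5],[[-0.085,-0.65,0],[0,0,-0.105],5],[[-0.1,-0.76,0.01],[0,0,-0.12],5],[[-0.112,-0.85,0.014],[0,0,-0.135],5],[[-0.12,-0.92,0.014],[0,0,-0.145],5],[[-0.126,-0.959,0.014],[0,0,-0.149],5],[[-0.126,-0.959,0.014],[0,0,-0.149],5]])

```text
time: 15.35
position: [0.507, 0.0968, 0.3196]
tcp_rot: [0.001, 0.995, 0.096, 0.0]
contact_force: [1.1, -0.7, -2.4]
finger_gap: 0.0125
finger_force: 97.6
```

Run:
```python
from h import *
s=manip.read_state(); print(s["position"],s["finger_gap"],s["finger_force"],s["contact_force"],(RB.as_matrix().T@(s["position"]-B)).round(3))
im,W=cloud("top"); save(im[190:340,170:390],"t3"); 
P=W.reshape(-1,3); L=(P-B)@RB.as_matrix()
k=(L[:,2]>.17)&(L[:,2]<.25)&(abs(L[:,0])<.09)&(L[:,1]<.05)&(L[:,1]>-.2); q=L[k]; print(len(q),q.min(0),q.max(0))
im,W=cloud("scene"); save(cv2.resize(im[60:330,180:460],None,fx=2,fy=2),"s3")
bar=B+RB.apply([-.02,-.05,.33])
for a,dz in ((10,0),(20,0),(30,-.01),(40,-.02),(50,-.02),(60,-.02)):
    T=RB*R.from_euler('x',180-a,degrees=True)
    rows([(bar+[0,0,dz]+T.apply([0,0,.008]),T)])
```

```text
[0.50700348 0.0968037  0.31958986] 0.012501192768003025 97.64652371406555 [ 1.11954056 -0.68972637 -2.37803375] [-0.02  -0.049  0.32 ]
1294 [-0.08999778 -0.16713273  0.18230474] [ 0.08989748 -0.07023804  0.24872851]
[-0.002, 0.002, -0.013] [-0.163, 0.0, -0.005] 
[-0.002, 0.009, -0.015] [-0.329, 0.001, -0.005] 
[-0.002, 0.015, 0.032] [-0.496, 0.001, -0.005] 
[-0.002, 0.021, 0.078] [-0.663, 0.002, -0.005] 
[-0.002, 0.026, 0.074] [-0.829, 0.002, -0.005] 
[-0.002, 0.03, 0.068] [-0.996, 0.003, -0.005]
```

View pics/s3.png

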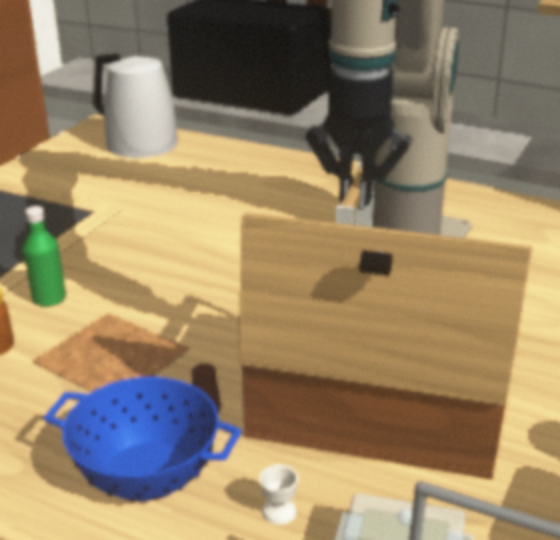

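Emit:
send_rows(deltas=[[[0,0,0],[-0.08,0,0],5],[[0,0,0],[-0.17,0,0],5],[[0,0,0],[-0.25,0,0],5],[[0,0,0],[-0.33,0,0],5],[[0,-0.01,0.01],[-0.42,0,0],5],[[0,-0.02,0.03],[-0.5,0,0],5],[[0,-0.04,0.05],[-0.58,0,0],5],[[0,-0.06,0.07],[-0.66,0,0],5],[[0,-0.08,0.08],[-0.74,0,0],5],[[0,-0.11,0.08],[-0.82,0,0],5],[[0,-0.14,0.07],[-0.91,0,0],5],[[0,-0.17,0.07],[-0.99,0,0],5]])

```text
time: 16.65
position: [0.5015, 0.1296, 0.3055]
tcp_rot: [0.495, 0.864, 0.082, 0.048]
contact_force: [0.2, 0.2, -2.2]
finger_gap: 0.0125
finger_force: 98.3
```

Emit:
send_rows(deltas=[[[0,0,0],[0,0,0],5],[[0,0,0],[0,0,0],5],[[0,0,0],[0,0,0],5],[[0,0,0],[0,0,0],5]])

```text
time: 17.05
position: [0.5011, 0.1278, 0.3065]
tcp_rot: [0.494, 0.864, 0.081, 0.048]
contact_force: [0.2, -1.1, -2.0]
finger_gap: 0.0123
finger_force: 98.4
```

Run:
```python
from h import *
s=manip.read_state(); print(s["position"],s["q"].round(2),s["finger_gap"],s["finger_force"],s["contact_force"],(RB.as_matrix().T@(s["position"]-B)).round(3))
im,W=cloud("top"); save(cv2.resize(im[150:350,150:400],None,fx=3,fy=3),"t4")
```

```text
[0.50112758 0.12775111 0.30645266] [-0.89  0.7   0.15  1.74  0.74  1.45 -2.51] 0.012346011614262988 98.41687560081482 [ 0.16849108 -1.12700409 -1.95381445] [-0.019 -0.017  0.306]
```

View pics/t4.png

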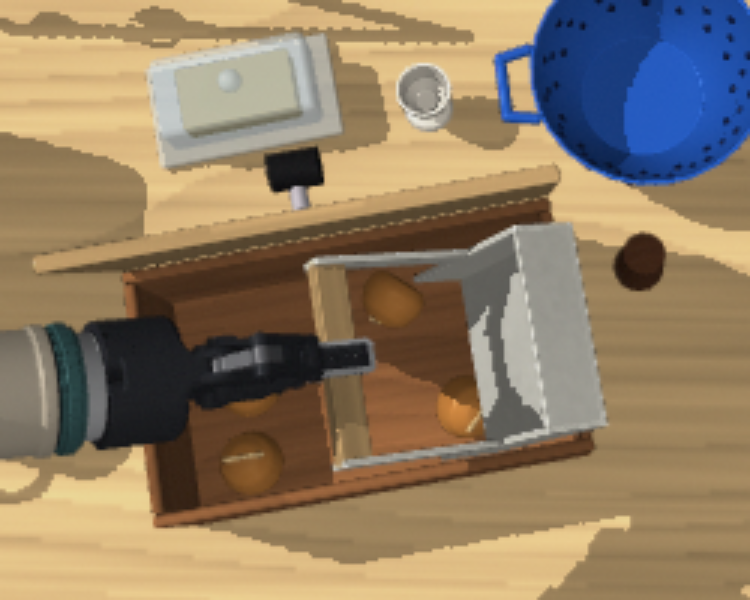

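Emit:
send_rows(deltas=[[[0,0.06,-0.04],[0,0,0],5],[[0,0.127,-0.08],[0,0,0],5],[[0,0.127,-0.08],[0.12,0,0],5],[[0,0.127,-0.08],[0.24,0,0],5],[[0,0.127,-0.08],[0.36,0,0],5],[[0,0.127,-0.08],[0.48,0,0],5],[[0,0.127,-0.08],[0.6,0,0],5],[[0,0.127,-0.08],[0.72,0,0],5],[[0,0.127,-0.08],[0.84,0,0],5],[[0,0.127,-0.08],[0.94,0,0],5],[[0,0.127,-0.08],[0.988,0,0],5],[[0,0.127,-0.08],[0.988,0,0],5]])

```text
time: 18.3
position: [0.5007, 0.1262, 0.3371]
tcp_rot: [0.004, 0.996, 0.093, 0.001]
contact_force: [0.7, 1.0, -1.3]
finger_gap: 0.0127
finger_force: 98.2
```

Run:
```python
from h import *
s=manip.read_state(); p=s["position"]; print(p,s["finger_gap"])
E=down(-6.9); t=np.array([.5722,-.2856,.33]); n1=p+(t-p)*.4; n2=p+(t-p)*.8; n1[2]=n2[2]=.33
rows([(n1,down(2))]); rows([(n2,E)],n1,down(2)); rows([(t,E)],n2,E)
```

```text
[0.50073517 0.12624577 0.33708847] 0.012721931100781464
[-0.012, 0.836, 0.041] [0.007, -0.002, 0.145] 
[0.114, 0.828, 0.0] [0.0, -0.0, 0.148] 
[0.12, 0.4, 0.0] [0.0, 0.0, 0.0]
```

Emit:
send_rows(deltas=[[[0,0.15,0.01],[0,0,0.03],5],[[0,0.32,0.02],[0.003,0,0.06],5],[[-0.01,0.5,0.03],[0.007,-0.002,0.09],5],[[-0.01,0.67,0.04],[0.007,-0.002,0.12],5],[[-0.012,0.8,0.041],[0.007,-0.002,0.145],5],[[-0.012,0.836,0.041],[0.007,-0.002,0.145],5],[[-0.012,0.836,0.041],[0.007,-0.002,0.145],5]])

```text
time: 19.0
position: [0.5297, -0.035, 0.3285]
tcp_rot: [-0.0, 1.0, 0.02, -0.001]
contact_force: [0.3, 0.3, -1.0]
finger_gap: 0.0124
finger_force: 98.2
```

Emit:
send_rows(deltas=[[[0.02,0.15,0],[0,0,0.03],5],[[0.05,0.32,0],[0,0,0.06],5],[[0.07,0.5,0],[0,0,0.09],5],[[0.09,0.67,0],[0,0,0.12],5],[[0.11,0.8,0],[0,0,0.148],5],[[0.114,0.828,0],[0,0,0.148],5],[[0.114,0.828,0],[0,0,0.148],5]])

```text
time: 19.7
position: [0.5594, -0.1979, 0.3276]
tcp_rot: [-0.001, 0.998, -0.057, -0.001]
contact_force: [-0.2, 0.9, -2.6]
finger_gap: 0.0126
finger_force: 98.3
```

Run:
```python
from h import *
s=manip.read_state(); p=s["position"]; print(p,s["finger_gap"],s["tcp_rot"])
E=down(-6.9); t=np.array([.5722,-.2856,0])
rows([(t+[0,0,z],E) for z in (.33,.18,.15,.144)])
```

```text
[ 0.55943784 -0.19790238  0.32762636] 0.012623148920819012 [-0.00128321  0.99837584 -0.05694051 -0.00134672]
[0.113, 0.428, -0.013] [-0.002, 0.003, 0.006] 
[0.115, 0.43, 0.737] [-0.002, 0.003, 0.006] 
[0.116, 0.431, 0.887] [-0.002, 0.003, 0.006] 
[0.116, 0.431, 0.917] [-0.002, 0.003, 0.006]
```

Emit:
send_rows(deltas=[[[0.06,0.2,0],[0,0,0],5],[[0.115,0.43,0],[0,0,0.005],5],[[0.115,0.43,0.2],[0,0,0.005],5],[[0.115,0.43,0.4],[0,0,0.005],5],[[0.115,0.43,0.6],[0,0,0.005],5],[[0.115,0.43,0.75],[0,0,0.005],5],[[0.115,0.43,0.83],[0,0,0.005],5],[[0.115,0.43,0.88],[0,0,0.005],5],[[0.115,0.43,0.9],[0,0,0.005],5],[[0.115,0.43,0.915],[0,0,0.005],5],[[0.115,0.43,0.915],[0,0,0.005],5],[[0.115,0.43,0.915],[0,0,0.005],5]])

```text
time: 20.9
position: [0.5724, -0.2871, 0.1456]
tcp_rot: [-0.001, 0.998, -0.06, -0.0]
contact_force: [-0.6, -0.2, -2.2]
finger_gap: 0.0129
finger_force: 98.2
```

Emit:
send_rows(deltas=[[[0,0,0.007],[0,0,0],5],[[0,0,0.014],[0,0,0],5],[[0,0,0.016],[0,0,0],5],[[0,0,0.016],[0,0,0],5]])

```text
time: 21.3
position: [0.5721, -0.2866, 0.143]
tcp_rot: [-0.001, 0.998, -0.06, -0.0]
contact_force: [-2.0, 2.7, 7.8]
finger_gap: 0.0124
finger_force: 99.7
```

Emit:
send_rows(deltas=[[[0,0,0],[0,0,0],30],[[0,0,0],[0,0,0],60],[[0,0,0],[0,0,0],70],[[0,0,0],[0,0,0],70],[[0,0,0],[0,0,0],70],[[0,0,-0.15],[0,0,0],70],[[0,0,-0.35],[0,0,0],70],[[0,0,-0.6],[0,0,0],70],[[0,0,-0.85],[0,0,0],70],[[0,0,-1],[0,0,0],70],[[0,0,-1],[0,0,0],70],[[0,0,-1],[0,0,0],70]])

```text
time: 22.5
position: [0.5721, -0.2874, 0.3417]
tcp_rot: [-0.001, 0.998, -0.06, -0.001]
contact_force: [-0.2, -0.2, -0.5]
finger_gap: 0.0598
finger_force: 0.0
```

Run:
```python
from h import *
s=manip.read_state(); p=s["position"]; print(p,s["finger_gap"])
im,W=cloud("top"); save(im,"t5")
T=W[200:310,380:500].reshape(-1,3); m=T[(T[:,2]>.046)&(T[:,2]<.054)]; print("walls",cv2.minAreaRect(m[:,:2].astype(np.float32)))
P,_=None,None
_,S=cloud("scene"); L=(S.reshape(-1,3)-B)@RB.as_matrix()
for z in (.18,.30):
    k=(abs(L[:,1])<.16)&(abs(L[:,2]-z)<.01)&(L[:,0]>.03)&(L[:,0]<.14); print(z,np.median(L[k][:,0]))
kn=lidpt(1.39); print(kn)
```

```text
[ 0.57214383 -0.28741906  0.34173724] 0.05978018458679232
walls ((0.5869714617729187, -0.2326590120792389), (0.2871285378932953, 0.15950900316238403), 69.90678405761719)
0.18 0.10619185487419577
0.3 0.08465871890933852
[0.62340813 0.16962878 0.30442166]
```

View pics/t5.png

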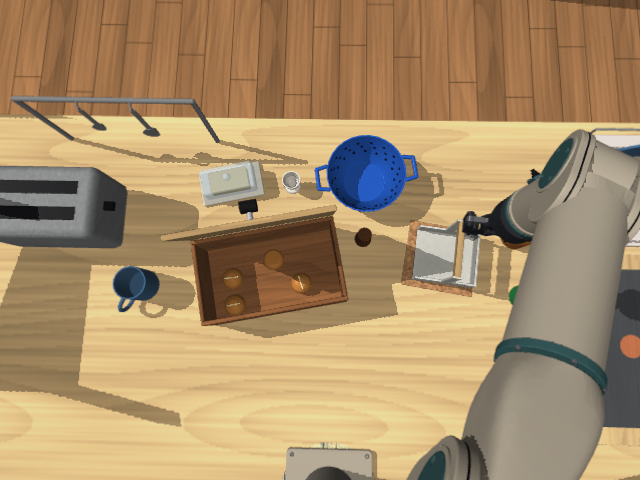

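Run:
```python
from h import *
E=down(-6.9); p=np.array([.5721,-.2874,.3417]);D=down(11.2)
a=np.array([.59,-.10,.43]);b=np.array([.61,.08,.435]);c=np.array([.6361,.1725,.435]);
rows([(a,down(2))],p,E);rows([(b,D)],a,down(2));rows([(c,D)],b,D); 
g=np.array([.6361,.1725,.2986]); o=g-lidpt(1.45); print(o, lidpt(1.39)+o)
for th in np.linspace(1.45,-.02,25): rows([(lidpt(th)+o,D)],g,D)
```

```text
[-0.024, -0.941, -0.442] [-0.0, 0.0, -0.148] 
[0.131, -0.896, -0.025] [0.0, 0.0, -0.153] 
[0.218, -0.428, -0.0] [0.0, 0.0, 0.0] 
[ 0.00244754  0.00084279 -0.00498132] [0.62585567 0.17047157 0.29944034]
[0.0, 0.0, 0.0] [0.0, 0.0, 0.0] 
[-0.053, 0.0, -0.004] [0.0, 0.0, 0.0] 
[-0.107, 0.0, -0.005] [0.0, 0.0, 0.0] 
[-0.16, 0.0, -0.003] [0.0, 0.0, 0.0] 
[-0.213, -0.0, 0.003] [0.0, 0.0, 0.0] 
[-0.266, 0.0, 0.011] [0.0, 0.0, 0.0] 
[-0.318, 0.0, 0.023] [0.0, 0.0, 0.0] 
[-0.37, -0.0, 0.039] [0.0, 0.0, 0.0] 
[-0.42, 0.0, 0.057] [0.0, 0.0, 0.0] 
[-0.469, 0.0, 0.078] [0.0, 0.0, 0.0] 
[-0.516, 0.0, 0.103] [0.0, 0.0, 0.0] 
[-0.563, 0.0, 0.13] [0.0, 0.0, 0.0] 
[-0.607, -0.0, 0.16] [0.0, 0.0, 0.0] 
[-0.649, 0.0, 0.192] [0.0, 0.0, 0.0] 
[-0.69, 0.0, 0.227] [0.0, 0.0, 0.0] 
[-0.728, -0.0, 0.265] [0.0, 0.0, 0.0] 
[-0.763, -0.0, 0.305] [0.0, 0.0, 0.0] 
[-0.797, 0.0, 0.347] [0.0, 0.0, 0.0] 
[-0.827, -0.0, 0.39] [0.0, 0.0, 0.0] 
[-0.855, -0.0, 0.436] [0.0, 0.0, 0.0] 
[-0.88, 0.0, 0.483] [0.0, 0.0, 0.0] 
[-0.902, 0.0, 0.532] [0.0, 0.0, 0.0] 
[-0.921, -0.0, 0.582] [0.0, 0.0, 0.0] 
[-0.937, -0.0, 0.633] [0.0, 0.0, 0.0] 
[-0.95, -0.0, 0.685] [0.0, 0.0, 0.0]
```

Emit:
send_rows(deltas=[[[-0.02,-0.1,-0.44],[0,0,0],70],[[-0.02,-0.3,-0.44],[0,0,-0.05],70],[[-0.02,-0.6,-0.44],[0,0,-0.1],70],[[-0.02,-0.9,-0.44],[0,0,-0.148],70],[[-0.02,-0.94,-0.44],[0,0,-0.148],70],[[-0.02,-0.94,-0.44],[0,0,-0.148],70]])

```text
time: 23.2
position: [0.5916, -0.092, 0.4281]
tcp_rot: [-0.004, 1.0, 0.023, -0.002]
contact_force: [0.7, -0.6, -0.5]
finger_gap: 0.0597
finger_force: 0.0
```

Emit:
send_rows(deltas=[[[0.05,-0.25,-0.025],[0,0,-0.05],70],[[0.1,-0.5,-0.025],[0,0,-0.1],70],[[0.131,-0.75,-0.025],[0,0,-0.15],70],[[0.131,-0.9,-0.025],[0,0,-0.153],70],[[0.131,-0.9,-0.025],[0,0,-0.153],70]])

```text
time: 23.7
position: [0.61, 0.0873, 0.4328]
tcp_rot: [-0.003, 0.995, 0.102, -0.003]
contact_force: [-0.5, -0.8, -0.9]
finger_gap: 0.0598
finger_force: 0.0
```

Run:
```python
from h import *
s=manip.read_state(); print(s["position"],s["tcp_rot"])
g=np.array([.636,.1725,.2986]); D=down(11.2)
rows([(g+[0,0,.136],D),(g,D)])
im,W=cloud("wrist"); L=(W.reshape(-1,3)-B)@RB.as_matrix(); im2=cv2.cvtColor(im,cv2.COLOR_RGB2GRAY).ravel()
k=(L[:,2]>.29)&(L[:,2]<.325)&(L[:,0]>.09)&(L[:,0]<.16)&(abs(L[:,1])<.05); q=L[k]; print(len(q),q.mean(0) if len(q) else 0, q.min(0) if len(q) else 0,q.max(0) if len(q) else 0)
print("knob expected bin", (lidpt(1.39)-B)@RB.as_matrix())
```

```text
[0.61004213 0.08729725 0.43275526] [-0.00316277  0.99479308  0.10182936 -0.00274103]
[0.213, -0.391, -0.008] [-0.007, 0.005, 0.008] 
[0.217, -0.386, 0.672] [-0.007, 0.005, 0.008] 
2261 [ 0.11118034 -0.00118438  0.31274111] [ 0.09006016 -0.01716152  0.29289624] [0.12463758 0.0180549  0.31924938]
knob expected bin [ 1.08779826e-01 -1.27004909e-17  3.04421658e-01]
```

Emit:
send_rows(deltas=[[[0.168,-0.25,-0.008],[0,0,0.008],65],[[0.168,-0.39,-0.008],[-0.007,0.005,0.008],65],[[0.168,-0.39,0.1],[-0.007,0.005,0.008],65],[[0.168,-0.39,0.3],[-0.007,0.005,0.008],65],[[0.168,-0.39,0.5],[-0.007,0.005,0.008],65],[[0.168,-0.39,0.675],[-0.007,0.005,0.008],65],[[0.168,-0.39,0.675],[-0.007,0.005,0.008],65],[[0.168,-0.39,0.675],[-0.007,0.005,0.008],20],[[0.168,-0.39,0.675],[-0.007,0.005,0.008],20],[[0.168,-0.39,0.675],[-0.007,0.005,0.008],20],[[0.168,-0.39,0.675],[-0.007,0.005,0.008],20],[[0.168,-0.39,0.675],[-0.007,0.005,0.008],20]], force=40)

```text
time: 24.95
position: [0.626, 0.1703, 0.2998]
tcp_rot: [-0.002, 0.995, 0.095, -0.0]
contact_force: [-4.5, 11.8, -10.3]
finger_gap: 0.033
finger_force: 42.9
```

Run:
```python
from h import *
s=manip.read_state(); g=s["position"];D=down(11.2); print(g,(g-B)@RB.as_matrix(),s["finger_gap"],s["contact_force"])
o=g-lidpt(1.39); print(o)
t=np.linspace(1.39,-.02,25)
for th in t[1:13]: rows([(lidpt(th)+o,D)],g,D)
print()
for th in t[13:]: rows([(lidpt(th)+o,D)],lidpt(t[12])+o,D)
```

```text
[0.62600072 0.17034642 0.29982512] [1.11462433e-01 2.00400204e-04 2.99825124e-01] 0.03299173537624107 [ -4.53437877  11.82292222 -10.28716784]
[ 0.00259259  0.00071764 -0.00459653]
[-0.051, 0.0, -0.001] [0.0, 0.0, 0.0] 
[-0.103, -0.0, 0.001] [0.0, 0.0, 0.0] 
[-0.154, 0.0, 0.006] [0.0, 0.0, 0.0] 
[-0.204, -0.0, 0.014] [0.0, 0.0, 0.0] 
[-0.254, -0.0, 0.025] [0.0, 0.0, 0.0] 
[-0.304, -0.0, 0.038] [0.0, 0.0, 0.0] 
[-0.352, -0.0, 0.055] [0.0, 0.0, 0.0] 
[-0.4, -0.0, 0.075] [0.0, 0.0, 0.0] 
[-0.446, -0.0, 0.097] [0.0, 0.0, 0.0] 
[-0.491, -0.0, 0.122] [0.0, 0.0, 0.0] 
[-0.534, -0.0, 0.149] [0.0, 0.0, 0.0] 
[-0.576, -0.0, 0.179] [0.0, 0.0, 0.0] 

[-0.04, 0.0, 0.032] [0.0, 0.0, 0.0] 
[-0.078, -0.0, 0.067] [0.0, 0.0, 0.0] 
[-0.113, 0.0, 0.104] [0.0, 0.0, 0.0] 
[-0.147, -0.0, 0.143] [0.0, 0.0, 0.0] 
[-0.178, -0.0, 0.184] [0.0, 0.0, 0.0] 
[-0.206, -0.0, 0.226] [0.0, 0.0, 0.0] 
[-0.233, 0.0, 0.27] [0.0, 0.0, 0.0] 
[-0.256, -0.0, 0.316] [0.0, 0.0, 0.0] 
[-0.277, -0.0, 0.363] [0.0, 0.0, 0.0] 
[-0.295, 0.0, 0.411] [0.0, 0.0, 0.0] 
[-0.31, -0.0, 0.46] [0.0, 0.0, 0.0] 
[-0.322, -0.0, 0.51] [0.0, 0.0, 0.0]
```

Emit:
send_rows(deltas=[[[-0.051,0,-0.001],[0,0,0],20],[[-0.103,0,0.001],[0,0,0],20],[[-0.154,0,0.006],[0,0,0],20],[[-0.204,0,0.014],[0,0,0],20],[[-0.254,0,0.025],[0,0,0],20],[[-0.304,0,0.038],[0,0,0],20],[[-0.352,0,0.055],[0,0,0],20],[[-0.4,0,0.075],[0,0,0],20],[[-0.446,0,0.097],[0,0,0],20],[[-0.491,0,0.122],[0,0,0],20],[[-0.534,0,0.149],[0,0,0],20],[[-0.576,0,0.179],[0,0,0],20]])

```text
time: 26.15
position: [0.5173, 0.1487, 0.2689]
tcp_rot: [-0.002, 0.995, 0.095, 0.006]
contact_force: [-7.0, 11.6, 13.7]
finger_gap: 0.0334
finger_force: 46.8
```

Emit:
send_rows(deltas=[[[-0.04,0,0.032],[0,0,0],20],[[-0.078,0,0.067],[0,0,0],20],[[-0.113,0,0.104],[0,0,0],20],[[-0.147,0,0.143],[0,0,0],20],[[-0.178,0,0.184],[0,0,0],20],[[-0.206,0,0.226],[0,0,0],20],[[-0.233,0,0.27],[0,0,0],20],[[-0.256,0,0.316],[0,0,0],20],[[-0.277,0,0.363],[0,0,0],20],[[-0.29,0,0.4],[0,0,0],20],[[-0.3,0,0.43],[0,0,0],20],[[-0.308,0,0.45],[0,0,0],20]])

```text
time: 27.35
position: [0.4535, 0.1359, 0.1754]
tcp_rot: [-0.001, 0.995, 0.095, 0.001]
contact_force: [-12.0, 14.4, 9.0]
finger_gap: 0.033
finger_force: 57.5
```

Run:
```python
from h import *
s=manip.read_state(); g=s["position"];D=down(11.2); print(g,s["finger_gap"],s["contact_force"])
o=np.array([.0026,.0007,-.0046])
for th in (.1,.06,.03,0): rows([(lidpt(th)+o,D)])
```

```text
[0.45353945 0.135911   0.17535325] 0.03302750330728348 [-11.95177502  14.35603803   9.01806318]
[0.01, -0.001, -0.034] [-0.001, -0.003, -0.004] 
[-0.001, -0.001, -0.001] [-0.001, -0.003, -0.004] 
[-0.008, -0.001, 0.024] [-0.001, -0.003, -0.004] 
[-0.015, -0.001, 0.05] [-0.001, -0.003, -0.004]
```

Now at about 0.06 rad; press on slowly until the force rises.

Emit:
send_rows(deltas=[[[0,0,0.012],[0,0,0],20],[[0,0,0.025],[0,0,0],20],[[-0.002,0,0.038],[0,0,0],20],[[-0.004,0,0.05],[0,0,0],20],[[-0.005,0,0.06],[0,0,0],20],[[-0.005,0,0.06],[0,0,0],20]])

```text
time: 27.95
position: [0.4505, 0.1353, 0.1628]
tcp_rot: [-0.0, 0.995, 0.096, -0.001]
contact_force: [-14.8, 13.1, 4.2]
finger_gap: 0.0334
finger_force: 57.7
```

Emit:
send_rows(deltas=[[[0,0,0.008],[0,0,0],20],[[0,0,0.016],[0,0,0],20],[[0,0,0.024],[0,0,0],20],[[0,0,0.024],[0,0,0],20]])

```text
time: 28.35
position: [0.4497, 0.1351, 0.1579]
tcp_rot: [-0.0, 0.995, 0.095, -0.002]
contact_force: [-17.0, 15.1, 6.6]
finger_gap: 0.0334
finger_force: 58.2
```

Emit:
send_rows(deltas=[[[0,0,0],[0,0,0],60],[[0,0,0],[0,0,0],60],[[0,0,0],[0,0,0],60],[[0,0,-0.1],[0,0,0],60],[[0,0,-0.3],[0,0,0],60],[[0,0,-0.5],[0,0,0],60],[[0,0,-0.5],[0,0,0],60]])

```text
time: 29.05
position: [0.4583, 0.1309, 0.2621]
tcp_rot: [0.001, 0.996, 0.092, 0.008]
contact_force: [1.2, -0.6, -0.3]
finger_gap: 0.0517
finger_force: 0.0
```

```bash
cat > lid.py <<'E'
from h import *
for n in ("scene","wrist"):
    im,W=cloud(n); L=(W.reshape(-1,3)-B)@RB.as_matrix()
    k=(abs(L[:,1])<.16)&(L[:,0]>-.12)&(L[:,0]<.09)&(L[:,2]>.125)&(L[:,2]<.2)&((abs(L[:,1])>.05)|(L[:,0]>.0))
    q=L[k]
    for _ in range(4):
        A=np.c_[q[:,0],np.ones(len(q))]; c=np.linalg.lstsq(A,q[:,2],rcond=None)[0]; q=q[abs(A@c-q[:,2])<.006]
    print(n,len(q),"slope",-c[0],"z at hinge",c@[.1,1],"front x",np.percentile(q[:,0],1))
s=manip.read_state(); print(s["position"])
E
python3 lid.py
```

```text
scene 3902 slope 0.0009410512278137266 z at hinge 0.1414268277623372 front x -0.09320806253698521
wrist 118440 slope 8.05632957709351e-05 z at hinge 0.14230750759213304 front x -0.09390773252147853
[0.45539439 0.13003842 0.25811219]
```

Run:
```python
from h import *
print(manip.finish_job())
```

```text
the job is handed in; nothing more can be done
None
```

The job is handed in at about 29 s of the 72 s allowed. All four rolls are in the bin, the empty tray was set upright on its mat and released, and the lid measures shut. `finish_job` gave no verdict, and I took no picture after closing the lid.

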